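Deburr the wide hole of the sprung plate

ROBOT

A 7-joint arm with a two-finger parallel gripper is mounted at the origin on a cart in front of the work surface, level with it; the furniture and walls round the work are solid. World frame = base frame: x ahead of the robot, y to its left, z up, the work surface at z = 0. Lengths are in m, angles in degrees, forces in N, time in s.
With the tool pointing down it reaches from about 0.425 to 0.875 m from the base axis. Payload 4.7 kg.
Tool frame: the origin (TCP) lies at the very end of the fingers, on their centre line; the grasp point (between the pads) lies 19 mm behind it; x points along the fingers, z is the direction in which the jaws open and shut, and the axes are right-handed (so a half turn about x gives the same grasp; the last joint's range is limited). The gripper opens to 87 mm and grips with 3 to 60 N. Pads are 19 mm wide; open, the fingers measure 117 mm over their backs; the gripper's body (75 mm by 190 mm) begins 51 mm behind the grasp point.
Start: joints at [64.005, 18.392, -4.016, 83.108, 1.295, 78.541, -3.26], TCP at [0.293, -0.58, 0.223] pointing down, gripper open.
Joint ranges: [-163.93, 163.93], [-17.29, 119.83], [-79.2, 71.16], [3.27, 140.29], [-89.18, 269.18], [5.43, 117.66], [-154.24, 154.24]. Speed limits (degrees/s): [147.25, 147.25, 180, 180, 180, 180, 180].

INTERFACE

Orientations are given as [roll, pitch, yaw] about the fixed x, y, z axes, in that order (R = Rz(yaw) Ry(pitch) Rx(roll)).
In Python, from cell import env gives the robot as it stands. The module is installed in compiled form; this text tells all that it offers.
- The arm moves only by the tool drive_tool, never from a script. Its argument "increments" is a list of rows, each a list of 2 entries, a list of its own where there are three numbers: the shift along the tool's x, y, z scaled (see below), then the turn, a rotation vector about the tool's x, y, z scaled (see below). In form: [[[dx, dy, dz], [wx, wy, wz]], ...]. A call has 1 to 10 rows; each row shifts and turns the commanded pose from where the row before left it, along the tool's axes as they then stand; what a row does not reach is not made up. The controller multiplies each number of a shift by 0.04 m and each number of a turn by 120 degrees. A row lasts 1/10 s, in which the tool goes at most 50 mm and 8.59 degrees, less where a joint would pass 70% of its speed; a pose out of reach is approached as far as the arm can. A call with a number of a shift or a turn outside -1 to 1 is refused whole. A call with a gripper value outside its range is refused whole. "hand" is the gripper's target within -1 to 1 (fully open at 1, half-way at 0, shut at -1), set as the call begins (left out, the last holds). The fingers move at their own pace and stop on an object; "squeeze" is the grip in N (left out, the last holds). Time passes only in rows, so rows that do not move let the fingers close. It gives the time, the measured TCP pose, the force and the opening at its end, in the units of the state.
- env.get_obs(): the state, without advancing time (a new reading comes with each control period).
- env.read_camera(name): name is "scene" or "top" or "wrist"; returns a dict with "frame" (400x640x3 uint8, red, green, blue), "fx", "fy", "cx", "cy" (pixels), "R" (3x3) and "t" (3): a world point X has camera coordinates R X + t. Camera axes: x right, y down, z forward; pixel columns grow to the right and rows downward; lengths in m; the calibration is good to about 2 mm. A picture is of the moment at which its call begins. There is no depth.
- env.sign_off(): hands the job in, once; it reports no verdict.
The state is a dict: "time_s": time; "qpos": joint angles; "joint_velocities": joint speeds; "effort": joint torques, N m; "tool_pos": TCP position; "tool_rot": TCP orientation; "force": force on the tool from outside, world axes, zero at the start; "wrist_torque": the same for the moment, N m; "grip_width": finger opening in m.
Only numpy, scipy, OpenCV 4.12 (cv2) and the standard library are available. Lean on these libraries where they do the work, as an engineer would, in place of code of your own. Each camera call takes 0.05 s, during which the arm holds its last target.

TASK

Take the hand deburring tool out of its wooden stand and run its blade once round the edge of the wide hole in the aluminium plate: set it on the edge at the side towards the small hole, go one full circle counter-clockwise seen from above, and lift off where you began. Keep the tool upright and pressed lightly on the edge all the way round, so that the sprung plate stays a few millimetres down but never reaches its stop. Then put the tool back in its stand, upright and fully seated.

Things in the scene. Friction and masses are not known exactly. Their poses are not given: they have to be found in the camera images.
- deburring_tool: Loose 130 g hand tool, upright in the stand; z up the handle. Origin: blade tip, its lowest point. From the tip up: steel cone blade, 6 mm across widening at 45 degrees to 26 mm at height 10, straight to 13; shank 12 mm across to 30; brass guard disc 52 mm across, 30 to 35; round wooden handle 25 mm across, 35 to 110 mm: grip it firmly (40 N or more), 60 to 75 mm above the tip.
- wide_hole (a point): Centre of the 50 mm through hole, level with the plate's top face, 46 mm above the bench at rest; sinks with the plate. x points to the small hole (22 mm, 58 mm away), z up. The cone bears on the edge while the upright tool's axis is 12 to 22 mm from this centre (tip 10 to 0 mm below the top face: 4 mm at 18); nearer the centre it drops through, farther out it rides on the flat.
- table (a joint): How far the sprung plate is down, m: 0 at rest, 0.012 at its stop; moves straight down, 1.2 N to start plus 0.3 N per mm. Aluminium, 120 (along x of wide_hole) x 80 x 12 mm, its middle 22 mm from wide_hole along +x. Four 8 mm posts at its corners stand 8 mm above it, 45 mm or more from the wide hole's centre. Below it a fixed dark base 136 x 96 mm, top 12 mm above the bench.
- stand_socket (a point): Centre of the socket's mouth in the stand, level with its top face, 38 mm above the bench. The stand is a fixed dark hardwood block 85 x 85 x 38 mm; the socket is a round hole 36 mm across, down to the bench. Seated, the tool's guard disc lies on the top face and its tip is 30 mm below this point.
Things that resemble listed ones, but are neither listed nor needed, are in the scene too. What is shaped like the deburring_tool but turquoise is not meant.

How it is judged:
By the outcome, as a careful person would: the job done as asked, in the order asked, and still so for the second after the job is handed in, with the robot touching nothing.
It also fails if it takes over 59 s, if anything falls off the work surface, if the arm or the gripper's body presses on something with over 40 N, if the wrist force passes 120 N, or if a joint passes its speed limit or range.

## Working session

There is one attempt and no reset: what is moved stays moved. The work goes in short steps, Python scripts to look and compute and a tool call to move; the robot and the scene stay as the last step left them, time stands still between calls to the robot, and variables do not carry over. Pictures are saved under pics/ and viewed, and the job is handed in when it is done.

Besides the shell and the picture viewer there is one more tool, called after "Call:" in YAML: its name, and indented under it one key for each argument. drive_tool: Moves the arm, as the interface text tells. Shifts and turns lie within -1 to 1; 1 stands for 0.04 m of shift or 120 degrees of turn. Its arguments: {"type":"object","properties":{"increments":{"type":"array"},"hand":{"type":"number"},"squeeze":{"type":"number"}},"required":["increments"]}

```bash
mkdir -p pics; cat > h.py <<'E'
import numpy as np, cv2
from cell import env
from scipy.spatial.transform import Rotation as Rot
def snap(name,fn,crop=None,s=1):
    c=env.read_camera(name); f=c["frame"][:,:,::-1]
    cv2.imwrite("pics/raw_"+fn,f)
    if crop: 
        x0,y0,x1,y1=crop; f=f[y0:y1,x0:x1]
    if s!=1: f=cv2.resize(f,None,fx=s,fy=s,interpolation=cv2.INTER_CUBIC)
    cv2.imwrite("pics/"+fn,f); return c
def px2w(c,u,v,z):
    R=np.array(c["R"]);t=np.array(c["t"])
    d=R.T@np.array([(u-c["cx"])/c["fx"],(v-c["cy"])/c["fy"],1]); o=-R.T@t
    return o+d*(z-o[2])/d[2]
def w2px(c,X):
    p=np.array(c["R"])@np.array(X)+np.array(c["t"]); return c["fx"]*p[0]/p[2]+c["cx"],c["fy"]*p[1]/p[2]+c["cy"]
E
python3 - <<'E'
from h import *
import pickle
for n in("scene","top","wrist"):
    c=snap(n,n+"0.png"); pickle.dump(c,open(n+"0.pkl","wb"))
    print(n,c["fx"],c["cx"],c["cy"],-np.array(c["R"]).T@np.array(c["t"]),np.round(c["R"],3).tolist())
print(env.get_obs())
E
```

```text
scene 407.2170406371214 315.7472759656721 196.24582159724812 [-0.0351106   0.31203248  0.62996233] [[-0.48, -0.877, -0.015], [-0.554, 0.317, -0.77], [0.68, -0.361, -0.638]]
top 389.98662028395984 317.66238411546834 199.87568743207248 [0.4335235  0.00425581 0.95931037] [[-0.015, -1.0, -0.01], [-0.988, 0.016, -0.152], [0.152, 0.007, -0.988]]
wrist 356.4019087836609 317.8144298664434 197.2588338138256 [ 0.35213355 -0.55196835  0.38313494] [[0.45, -0.893, -0.002], [-0.867, -0.437, 0.24], [-0.215, -0.106, -0.971]]
{'time_s': 0.15, 'qpos': array([64.00624458, 18.42963549, -4.0143546 , 83.15784411,  1.29735078,
       78.54047984, -3.26063145]), 'joint_velocities': array([ 0.00105004, -0.2225306 ,  0.04841118, -0.28176714, -0.09048497,
        0.10440455,  0.04285424]), 'effort': array([ 5.17330845e-04, -4.91799009e+01, -4.04086858e-01, -3.12876499e+01,
       -6.38331519e-02,  4.05173306e-02,  1.27231615e-04]), 'tool_pos': array([ 0.29283686, -0.57984325,  0.22171763]), 'tool_rot': array([-174.70385494,   89.91702671,  122.09799226]), 'force': array([-0.38499534,  1.15244566,  0.08863668]), 'wrist_torque': array([-0.00662507, -0.05043138,  0.01012786]), 'grip_width': 0.08695641853206452}
```

View pics/scene0.png

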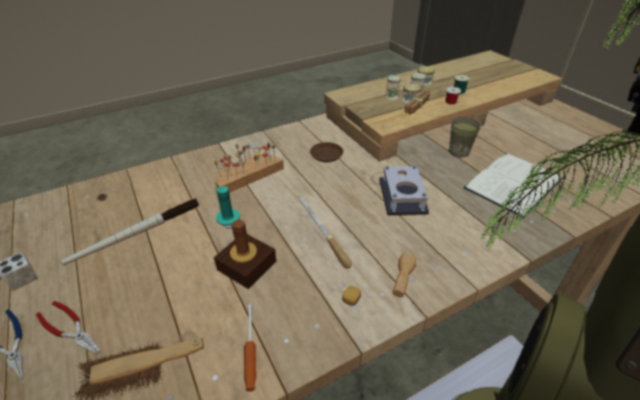

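View pics/top0.png

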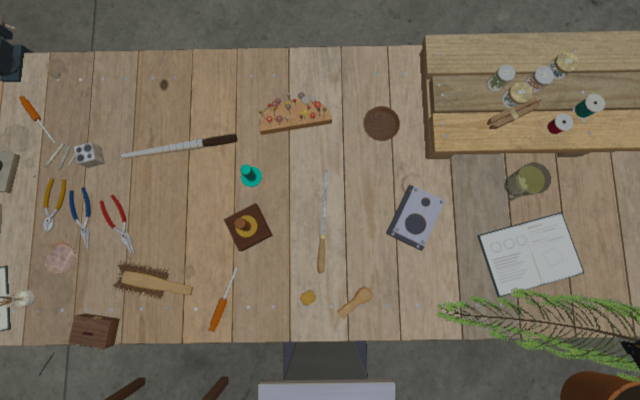

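View pics/wrist0.png

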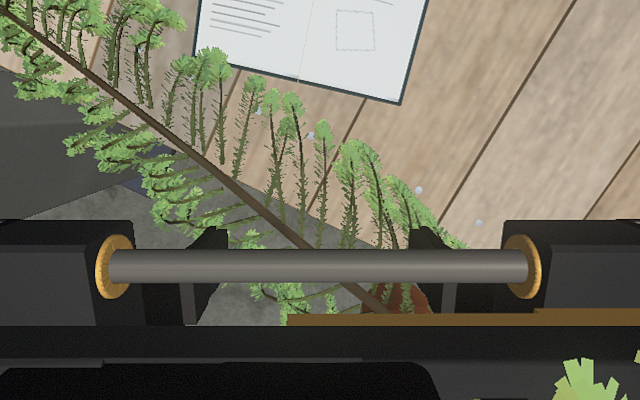

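```bash
python3 - <<'E'
import cv2,numpy as np
a=cv2.imread("pics/raw_top0.png")
f=lambda im,x0,y0,x1,y1,s:cv2.resize(im[y0:y1,x0:x1],None,fx=s,fy=s,interpolation=cv2.INTER_CUBIC)
cv2.imwrite("pics/t1.png",np.hstack([f(a,215,190,285,260,5),f(a,380,180,450,250,5)]))
b=cv2.imread("pics/raw_scene0.png")
cv2.imwrite("pics/s1.png",np.hstack([f(b,205,175,285,295,4),f(b,370,140,450,260,4)]))
E
```

```text
(no output)
```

View pics/t1.png

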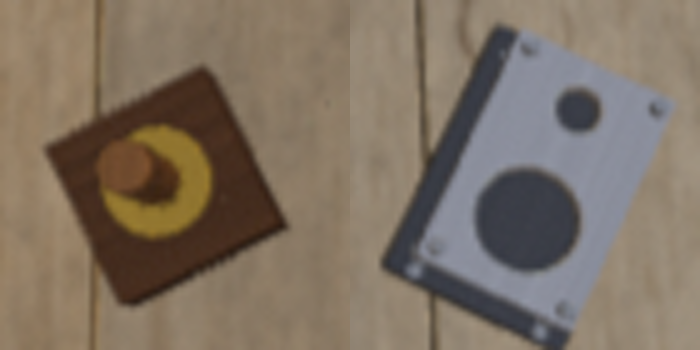

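View pics/s1.png

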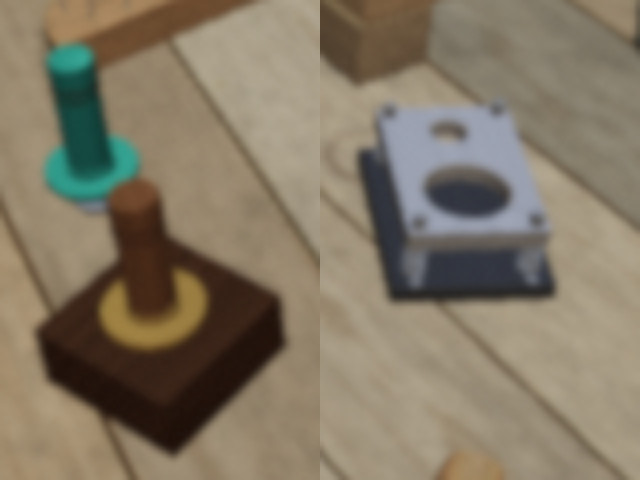

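```bash
python3 - <<'E'
from h import *
import pickle
T=pickle.load(open("top0.pkl","rb"));S=pickle.load(open("scene0.pkl","rb"))
def ell(c,box,cond,z,name):
    x0,y0,x1,y1=box
    f=c["frame"][y0:y1,x0:x1].astype(np.uint8); f=cv2.resize(f,None,fx=8,fy=8,interpolation=cv2.INTER_CUBIC)
    m=cond(f.astype(int)).astype(np.uint8)
    cs,_=cv2.findContours(m,cv2.RETR_EXTERNAL,cv2.CHAIN_APPROX_NONE)
    for k in sorted(cs,key=cv2.contourArea)[-3:]:
        if len(k)<30: continue
        k=cv2.convexHull(k)
        e=cv2.fitEllipse(k); u,v=[(q+.5)/8-.5 for q in e[0]]; u+=x0;v+=y0
        P=px2w(c,u,v,z)
        print(name,np.round([u,v],2),np.round(np.array(e[1])/8,1),P.round(4))
g=lambda f:f.sum(2)/3
dark=lambda f:g(f)<115
ell(T,(395,185,440,245),dark,.046,"T holes")
ell(S,(390,165,430,205),dark,.046,"S holes")
yel=lambda f:((f[:,:,0]-f[:,:,2])>65)&(f[:,:,1]>95)&(f[:,:,0]-f[:,:,1]<60)
ell(T,(225,200,275,250),yel,.043,"T guard")
ell(S,(215,235,265,270),yel,.043,"S guard")
# posts/plate corners etc
def c(p):return 
for n,uv in dict(a=(-1,0)).items():pass
P=[(380+(x-350-.0)/5-.4,180+y/5-.4) for x,y in [(520,28),(672,102),(566,330),(414,262)]]
print("plate corners top",[px2w(T,u,v,.046).round(4).tolist() for u,v in P])
P=[(215+x/5-.4,190+y/5-.4) for x,y in [(206,67),(287,228),(130,300),(47,150)]]
print("stand corners",[px2w(T,u,v,.038).round(4).tolist() for u,v in P])
print("handle top", px2w(T,215+126/5-.4,190+168/5-.4,.118), px2w(S,205+134/4-.4,175+195/4-.4,.118))
E
```

```text
T holes [391.9  228.25] [ 5.6 11.9] [ 0.5041 -0.1615  0.046 ]
T holes [402.41 197.07] [12.3 70.6] [ 0.5775 -0.1895  0.046 ]
T holes [415.04 223.48] [21.1 21.9] [ 0.5144 -0.2161  0.046 ]
S holes [425.11 176.82] [ 3.  14.3] [ 0.5219 -0.2782  0.046 ]
S holes [406.47 187.7 ] [12.5 21.8] [ 0.511  -0.2141  0.046 ]
S holes [401.96 199.1 ] [14.8 53.4] [ 0.4837 -0.1799  0.046 ]
T guard [245.91 225.85] [20.8 21.6] [0.5153 0.1812 0.043 ]
S guard [242.86 251.38] [18.8 26.1] [0.5133 0.1839 0.043 ]
plate corners top [[0.6056, -0.2175, 0.046], [0.5689, -0.2872, 0.046], [0.4627, -0.2314, 0.046], [0.4953, -0.1623, 0.046]]
stand corners [[0.5701, 0.1592, 0.038], [0.4926, 0.1202, 0.038], [0.46, 0.1939, 0.038], [0.5314, 0.2345, 0.038]]
handle top [0.51452292 0.18005098 0.118     ] [0.51295051 0.18303383 0.118     ]
```

```bash
cat >> h.py <<'E'
def plan(target,zaz=None,n=None,o=None):
    """target TCP, jaw azimuth (deg); prints total & per-row shift in tool axes (units) with tool straight down"""
    o=o or env.get_obs()
    R=Rot.from_euler("xyz",o["tool_rot"],degrees=True).as_matrix()
    d=np.array(target)-o["tool_pos"]
    print("t",round(o["time_s"],2),"pos",o["tool_pos"].round(4),"xdir",R[:,0].round(4),"jaw az",np.degrees(np.arctan2(R[1,2],R[0,2])).round(2),"F",o["force"].round(2),"grip",round(o["grip_width"],4))
    print("shift units total (tool axes)",(R.T@d/.04).round(3),"world d",d.round(4))
    if zaz is not None:
        a=np.radians(zaz); z=np.array([np.cos(a),np.sin(a),0]); x=np.array([0,0,-1.]); Rt=np.c_[x,np.cross(z,x),z]
        rv=Rot.from_matrix(R.T@Rt).as_rotvec()*180/np.pi
        print("turn units total",(rv/120).round(4),"deg",rv.round(2))
E
python3 - <<'E'
from h import *
for a in(90,-90,30,-150):plan([.5,.0,.25],a)
E
```

```text
t 0.15 pos [ 0.2928 -0.5798  0.2217] xdir [-8.0e-04  1.2e-03 -1.0e+00] jaw az -63.2 F [-0.38  1.15  0.09] grip 0.087
shift units total (tool axes) [ -0.693  11.159 -10.605] world d [0.2072 0.5798 0.0283]
turn units total [-1.2767e+00 -3.0000e-04 -9.0000e-04] deg [-1.532e+02 -4.000e-02 -1.100e-01]
t 0.15 pos [ 0.2928 -0.5798  0.2217] xdir [-8.0e-04  1.2e-03 -1.0e+00] jaw az -63.2 F [-0.38  1.15  0.09] grip 0.087
shift units total (tool axes) [ -0.693  11.159 -10.605] world d [0.2072 0.5798 0.0283]
turn units total [ 2.233e-01 -7.000e-04  2.000e-04] deg [26.8  -0.08  0.03]
t 0.15 pos [ 0.2928 -0.5798  0.2217] xdir [-8.0e-04  1.2e-03 -1.0e+00] jaw az -63.2 F [-0.38  1.15  0.09] grip 0.087
shift units total (tool axes) [ -0.693  11.159 -10.605] world d [0.2072 0.5798 0.0283]
turn units total [-7.767e-01 -6.000e-04 -5.000e-04] deg [-9.32e+01 -7.00e-02 -6.00e-02]
t 0.15 pos [ 0.2928 -0.5798  0.2217] xdir [-8.0e-04  1.2e-03 -1.0e+00] jaw az -63.2 F [-0.38  1.15  0.09] grip 0.087
shift units total (tool axes) [ -0.693  11.159 -10.605] world d [0.2072 0.5798 0.0283]
turn units total [ 7.233e-01 -5.000e-04  6.000e-04] deg [ 8.68e+01 -6.00e-02  7.00e-02]
```

Call:
drive_tool:
  increments:
    - [[-0.6,0,0],[0.0505,0,0]]
    - [[-0.6,0,0],[0.0505,0,0]]
    - [[-0.6,0,0],[0.0505,0,0]]
  hand: 1

```text
time_s: 0.45
tool_pos: [0.2929, -0.5799, 0.2948]
tool_rot: [-157.6, 89.9, 120.7]
force: [0.4, -0.3, -0.1]
grip_width: 0.0873
```

```bash
python3 - <<'E'
from h import *
plan([.513,-.215,.2],-45)
E
```

```text
t 0.45 pos [ 0.2929 -0.5799  0.2948] xdir [-6.e-04  1.e-03 -1.e+00] jaw az -81.63 F [ 0.44 -0.32 -0.09] grip 0.0873
shift units total (tool axes) [ 2.376  6.774 -8.222] world d [ 0.2201  0.3649 -0.0948]
turn units total [-0.3052 -0.0006  0.    ] deg [-36.63  -0.07   0.  ]
```

Call:
drive_tool:
  increments:
    - [[0,0.677,-0.822],[0,0,0]]
    - [[0,0.677,-0.822],[0,0,0]]
    - [[0,0.677,-0.822],[0,0,0]]
    - [[0,0.677,-0.822],[0,0,0]]
    - [[0,0.677,-0.822],[0,0,0]]
    - [[0,0.677,-0.822],[0,0,0]]
    - [[0,0.677,-0.822],[0,0,0]]
    - [[0,0.677,-0.822],[0,0,0]]
    - [[0,0.677,-0.822],[0,0,0]]
    - [[0,0.677,-0.822],[0,0,0]]

```text
time_s: 1.45
tool_pos: [0.512, -0.2129, 0.2944]
tool_rot: [-39.6, 90.0, -121.0]
force: [1.1, 0.1, -0.0]
grip_width: 0.087
```

Call:
drive_tool:
  increments:
    - [[0.47,0,0],[-0.061,0,0]]
    - [[0.47,0,0],[-0.061,0,0]]
    - [[0.47,0,0],[-0.061,0,0]]
    - [[0.47,0,0],[-0.061,0,0]]
    - [[0.47,0,0],[-0.061,0,0]]
    - [[0,0,0],[0,0,0]]
    - [[0,0,0],[0,0,0]]

```text
time_s: 2.15
tool_pos: [0.5114, -0.2145, 0.2006]
tool_rot: [-158.5, 90.0, 156.5]
force: [-0.0, 0.2, 0.7]
grip_width: 0.087
```

```bash
python3 - <<'E'
from h import *
import pickle
c=snap("wrist","w1.png"); pickle.dump(c,open("w1.pkl","wb"))
plan([.514,.182,.20],-45)
print(env.get_obs()["joint_velocities"].round(2))
E
```

```text
t 2.2 pos [ 0.5119 -0.2147  0.2014] xdir [ 9.e-04 -5.e-04 -1.e+00] jaw az -44.93 F [ 0.41 -0.16  0.51] grip 0.0869
shift units total (tool axes) [ 0.031  7.057 -6.967] world d [ 0.0021  0.3967 -0.0014]
turn units total [ 0.0006  0.0005 -0.0002] deg [ 0.07  0.06 -0.02]
[-0.13 -0.49 -0.04 -0.69  0.07 -0.16  0.54]
```

View pics/w1.png

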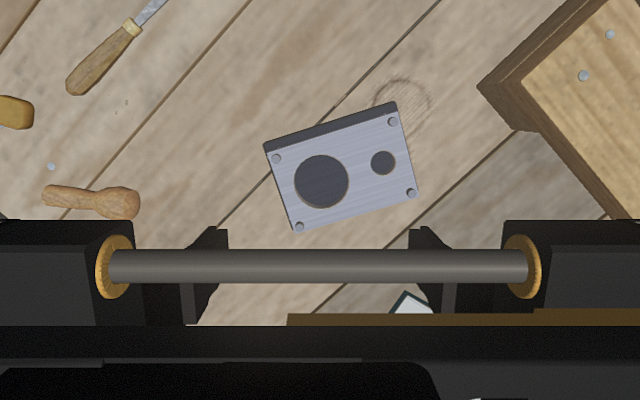

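Wrist view: wide hole near (321,181), small hole near (383,162), four posts at the plate corners. Fit them.

```bash
cat >> h.py <<'E'
def ell(c,box,cond,z,name,k=2):
    x0,y0,x1,y1=box
    f=cv2.resize(c["frame"][y0:y1,x0:x1],None,fx=8,fy=8,interpolation=cv2.INTER_CUBIC)
    m=cond(f.astype(int)).astype(np.uint8)
    cs,_=cv2.findContours(m,cv2.RETR_EXTERNAL,cv2.CHAIN_APPROX_NONE)
    for q in sorted(cs,key=cv2.contourArea)[-k:]:
        if len(q)<60: continue
        e=cv2.fitEllipse(cv2.convexHull(q)); u,v=[(t+.5)/8-.5 for t in e[0]]; u+=x0;v+=y0
        print(name,np.round([u,v],2),np.round(np.array(e[1])/8,1),px2w(c,u,v,z).round(4))
E
python3 - <<'E'
from h import *
import pickle
c=pickle.load(open("w1.pkl","rb"))
for th in(90,110,120):
  dark=lambda f:f.sum(2)/3<th
  ell(c,(288,148,352,214),dark,.046,"wide",1); ell(c,(366,146,398,178),dark,.046,"small",1)
E
python3 - <<'E'
import cv2
a=cv2.imread("pics/raw_w1.png")
cv2.imwrite("pics/w1c.png",cv2.resize(a[95:240,255:425],None,fx=4,fy=4,interpolation=cv2.INTER_CUBIC))
E
```

```text
wide [320.98 180.81] [52.2 53.7] [ 0.5159 -0.2162  0.046 ]
small [382.39 162.43] [22.9 23.7] [ 0.5664 -0.2431  0.046 ]
wide [320.92 181.08] [53.5 54.4] [ 0.5157 -0.2163  0.046 ]
small [382.45 162.49] [23.6 24.5] [ 0.5664 -0.2431  0.046 ]
wide [320.89 181.14] [53.9 54.9] [ 0.5156 -0.2163  0.046 ]
small [382.53 162.5 ] [23.9 25. ] [ 0.5665 -0.2432  0.046 ]
```

View pics/w1c.png

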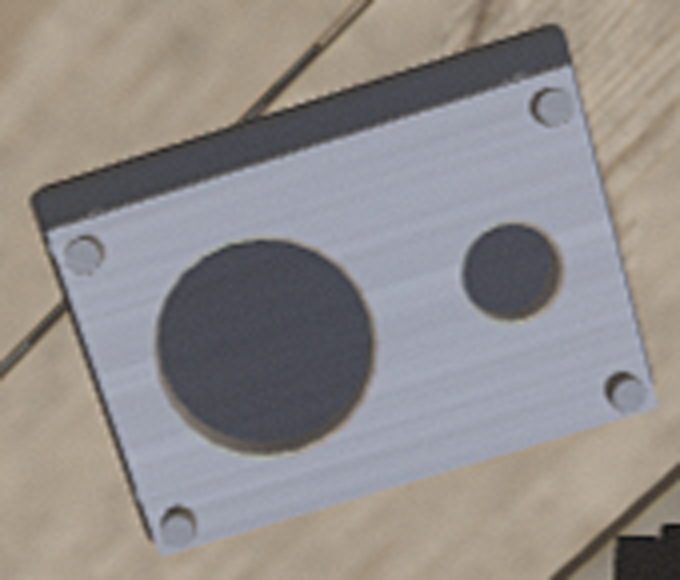

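Call:
drive_tool:
  increments:
    - [[0,0.784,-0.774],[0,0,0]]
    - [[0,0.784,-0.774],[0,0,0]]
    - [[0,0.784,-0.774],[0,0,0]]
    - [[0,0.784,-0.774],[0,0,0]]
    - [[0,0.784,-0.774],[0,0,0]]
    - [[0,0.784,-0.774],[0,0,0]]
    - [[0,0.784,-0.774],[0,0,0]]
    - [[0,0.784,-0.774],[0,0,0]]
    - [[0,0.784,-0.774],[0,0,0]]
    - [[0,0,0],[0,0,0]]

```text
time_s: 3.2
tool_pos: [0.5115, 0.1906, 0.2026]
tool_rot: [107.8, 89.7, 63.5]
force: [-0.2, 0.1, 0.3]
grip_width: 0.087
```

Call:
drive_tool:
  increments:
    - [[0,0,0],[0,0,0]]
    - [[0,0,0],[0,0,0]]

```text
time_s: 3.4
tool_pos: [0.5133, 0.1808, 0.2011]
tool_rot: [8.8, 89.9, -36.1]
force: [0.2, 0.5, 0.2]
grip_width: 0.0867
```

```bash
python3 - <<'E'
from h import *
import pickle
c=snap("wrist","w2.png"); pickle.dump(c,open("w2.pkl","wb"))
plan([.514,.182,.20],-45)
E
```

```text
t 3.45 pos [0.5133 0.1804 0.201 ] xdir [ 9.e-04 -9.e-04 -1.e+00] jaw az -44.97 F [ 0.65 -0.68  0.11] grip 0.0867
shift units total (tool axes) [ 0.025  0.042 -0.016] world d [ 0.0007  0.0016 -0.001 ]
turn units total [ 0.0003  0.0006 -0.    ] deg [ 0.03  0.07 -0.  ]
```

View pics/w2.png

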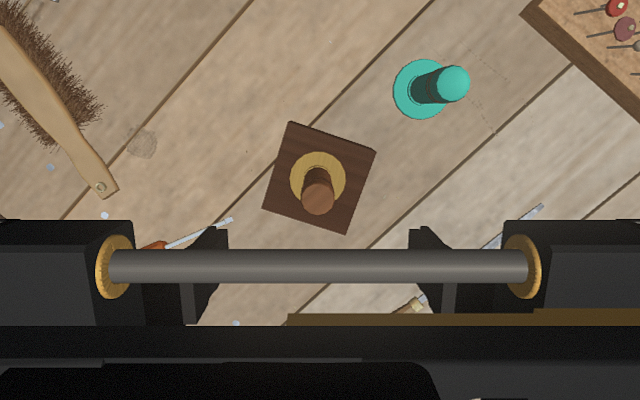

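```bash
python3 - <<'E'
from h import *
import pickle
c=pickle.load(open("w2.pkl","rb"))
yel=lambda f:((f[:,:,0]-f[:,:,2])>45)&(f[:,:,1]>95)
ell(c,(280,140,360,215),yel,.043,"guard",1)
a=cv2.imread("pics/raw_w2.png")
cv2.imwrite("pics/w2c.png",cv2.resize(a[110:245,250:390],None,fx=4,fy=4,interpolation=cv2.INTER_CUBIC))
E
```

```text
guard [317.2  178.53] [54.9 56.3] [0.5166 0.1824 0.043 ]
```

View pics/w2c.png

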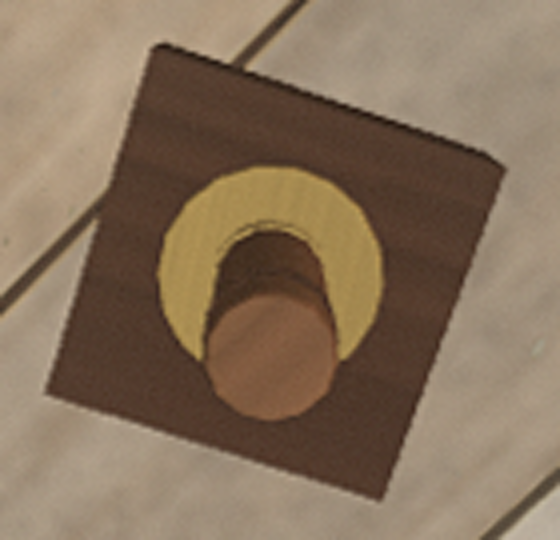

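```bash
python3 - <<'E'
from h import *
import pickle
c=pickle.load(open("w2.pkl","rb"))
f=lambda p:(250+p[0]/4-.4,110+p[1]/4-.4)
P=np.array([px2w(c,*f(p),.038) for p in [(160,50),(504,170),(381,500),(46,393)]])
print(P.round(4),P.mean(0),[np.linalg.norm(P[i]-P[i-1]).round(4) for i in range(4)])
print("handle top",px2w(c,*f((271,357)),.118))
T=pickle.load(open("top0.pkl","rb"))
print(px2w(T,243+7*0,226,0.118)); print("turq top guess",px2w(T,248,172,.11))
plan([.515,.182,.057],-45)
E
```

```text
[[0.5347 0.2353 0.038 ]
 [0.5708 0.1614 0.038 ]
 [0.4959 0.1241 0.038 ]
 [0.4585 0.1993 0.038 ]] [0.51499171 0.18003152 0.038     ] [np.float64(0.0843), np.float64(0.0822), np.float64(0.0837), np.float64(0.084)]
handle top [0.51654088 0.18214472 0.118     ]
[0.50833675 0.17301581 0.118     ]
turq top guess [0.62961296 0.16518911 0.11      ]
t 3.45 pos [0.5133 0.1804 0.201 ] xdir [ 9.e-04 -9.e-04 -1.e+00] jaw az -44.97 F [ 0.65 -0.68  0.11] grip 0.0867
shift units total (tool axes) [ 3.6e+00  5.9e-02 -2.0e-03] world d [ 0.0017  0.0016 -0.144 ]
turn units total [ 0.0003  0.0006 -0.    ] deg [ 0.03  0.07 -0.  ]
```

Call:
drive_tool:
  increments:
    - [[0.4,0.04,0],[0,0,0]]
    - [[0.4,0.03,0],[0,0,0]]
    - [[0.4,0,0],[0,0,0]]
    - [[0.4,0,0],[0,0,0]]
    - [[0.4,0,0],[0,0,0]]
    - [[0.4,0,0],[0,0,0]]
    - [[0.4,0,0],[0,0,0]]
    - [[0.4,0,0],[0,0,0]]
    - [[0.4,0,0],[0,0,0]]
    - [[0,0,0],[0,0,0]]

```text
time_s: 4.45
tool_pos: [0.5126, 0.1834, 0.0538]
tool_rot: [-121.9, 89.7, -166.7]
force: [-0.5, 0.3, -0.1]
grip_width: 0.0872
```

Call:
drive_tool:
  increments:
    - [[0,0,0],[0,0,0]]
    - [[0,0,0],[0,0,0]]

```text
time_s: 4.65
tool_pos: [0.5152, 0.1844, 0.0573]
tool_rot: [58.5, 89.9, 13.7]
force: [-0.2, -0.6, 0.4]
grip_width: 0.0872
```

```bash
python3 - <<'E'
from h import *
snap("wrist","w3.png")
plan([.5155,.182,.057],-45)
E
```

```text
t 4.7 pos [0.5153 0.1844 0.0574] xdir [ 1.8e-03  4.0e-04 -1.0e+00] jaw az -44.77 F [-0.21 -0.17 -0.23] grip 0.087
shift units total (tool axes) [ 0.011 -0.039  0.047] world d [ 0.0002 -0.0024 -0.0004]
turn units total [ 0.0019  0.0005 -0.0007] deg [ 0.23  0.06 -0.09]
```

View pics/w3.png

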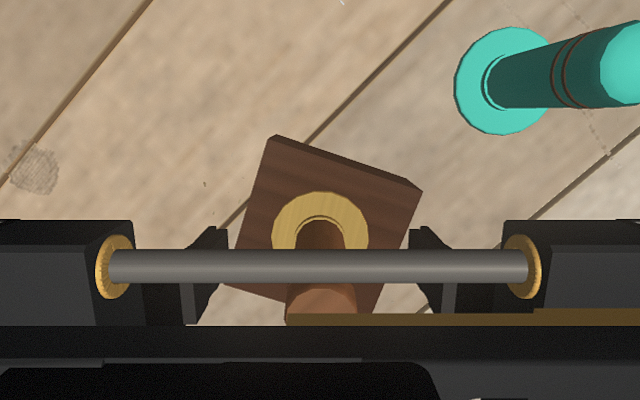

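Call:
drive_tool:
  increments:
    - [[0,-0.03,0.01],[0,0,0]]
    - [[0,0,0],[0,0,0]]
    - [[0,0,0],[0,0,0]]
    - [[0,0,0],[0,0,0]]
    - [[0,0,0],[0,0,0]]
    - [[0,0,0],[0,0,0]]
    - [[0,0,0],[0,0,0]]
    - [[0,0,0],[0,0,0]]
  hand: -1
  squeeze: 50

```text
time_s: 5.5
tool_pos: [0.5139, 0.183, 0.0565]
tool_rot: [-102.7, 90.0, -147.4]
force: [-0.1, 1.0, -0.5]
grip_width: 0.0313
```

```bash
python3 - <<'E'
from h import *
plan([.5155,.182,.057],-45)
E
```

```text
t 5.5 pos [0.5139 0.183  0.0565] xdir [-1.e-04 -1.e-04 -1.e+00] jaw az -44.77 F [-0.08  1.02 -0.47] grip 0.0313
shift units total (tool axes) [-0.013  0.011  0.046] world d [ 0.0016 -0.001   0.0005]
turn units total [ 0.0019 -0.      0.0001] deg [ 0.23 -0.    0.01]
```

Call:
drive_tool:
  increments:
    - [[0,0,0],[0,0,0]]
    - [[0,0,0],[0,0,0]]
    - [[0,0,0],[0,0,0]]
    - [[0,0,0],[0,0,0]]

```text
time_s: 5.9
tool_pos: [0.514, 0.1829, 0.0565]
tool_rot: [-2.8, 90.0, -47.6]
force: [1.0, 0.4, -0.6]
grip_width: 0.0242
```

```bash
python3 - <<'E'
from h import *
plan([.5155,.182,.057],-45)
E
```

```text
t 5.9 pos [0.514  0.1829 0.0565] xdir [ 1.e-04 -1.e-04 -1.e+00] jaw az -44.78 F [ 1.04  0.41 -0.62] grip 0.0242
shift units total (tool axes) [-0.012  0.011  0.042] world d [ 0.0015 -0.0009  0.0005]
turn units total [0.0018 0.0001 0.    ] deg [0.22 0.01 0.  ]
```

Call:
drive_tool:
  increments:
    - [[-0.15,0,0],[0,0,0]]
    - [[-0.25,0,0],[0,0,0]]
    - [[-0.35,0,0],[0,0,0]]
    - [[-0.35,0,0],[0,0,0]]
    - [[-0.35,0,0],[0,0,0]]
    - [[-0.35,0,0],[0,0,0]]
    - [[-0.35,0,0],[0,0,0]]
    - [[-0.35,0,0],[0,0,0]]
    - [[-0.25,0,0],[0,0,0]]
    - [[0,0,0],[0,0,0]]

```text
time_s: 6.9
tool_pos: [0.515, 0.1834, 0.1684]
tool_rot: [54.5, 89.8, 9.7]
force: [0.3, -0.3, -1.8]
grip_width: 0.0245
```

Call:
drive_tool:
  increments:
    - [[0,0,0],[0,0,0]]
    - [[0,0,0],[0,0,0]]

```text
time_s: 7.1
tool_pos: [0.5134, 0.1827, 0.1657]
tool_rot: [-119.3, 89.9, -164.1]
force: [-0.3, -0.1, -1.8]
grip_width: 0.0242
```

```bash
python3 - <<'E'
from h import *
import pickle
o=env.get_obs()
c=snap("scene","s3.png",(160,90,360,290),3); pickle.dump(c,open("s3.pkl","wb"))
print(w2px(c,[*o["tool_pos"][:2],o["tool_pos"][2]-.0485]),w2px(c,o["tool_pos"]))
plan([.5302,-.2233,.17],-44.8)
E
```

```text
(np.float64(238.25178870928556), np.float64(223.4706817109566)) (np.float64(234.48033819886857), np.float64(203.40932651060857))
t 7.15 pos [0.5134 0.1827 0.1656] xdir [-1.6e-03 -4.0e-04 -1.0e+00] jaw az -44.77 F [-0.57  0.01 -1.2 ] grip 0.0239
shift units total (tool axes) [-0.105 -6.909  7.447] world d [ 0.0168 -0.406   0.0044]
turn units total [ 0.0002 -0.0004  0.0007] deg [ 0.03 -0.05  0.08]
```

View pics/s3.png

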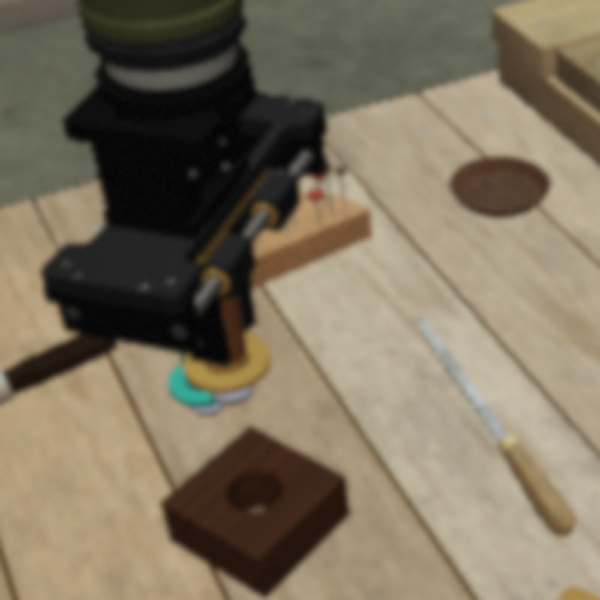

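Call:
drive_tool:
  increments:
    - [[0,-0.3,0.32],[0,0,0]]
    - [[0,-0.72,0.77],[0,0,0]]
    - [[0,-0.77,0.83],[0,0,0]]
    - [[0,-0.77,0.83],[0,0,0]]
    - [[0,-0.77,0.83],[0,0,0]]
    - [[0,-0.77,0.83],[0,0,0]]
    - [[0,-0.77,0.83],[0,0,0]]
    - [[0,-0.77,0.83],[0,0,0]]
    - [[0,-0.72,0.77],[0,0,0]]
    - [[0,-0.55,0.61],[0,0,0]]

```text
time_s: 8.15
tool_pos: [0.5298, -0.2265, 0.1656]
tool_rot: [-118.1, 89.9, -163.0]
force: [0.7, 0.3, -1.1]
grip_width: 0.0242
```

Call:
drive_tool:
  increments:
    - [[0.5,0,0],[0,0,0]]
    - [[0.5,0,0],[0,0,0]]
    - [[0.4,0,0],[0,0,0]]
    - [[0.2,0,0],[0,0,0]]
    - [[0,0,0],[0,0,0]]
    - [[0,0,0],[0,0,0]]
    - [[0,0,0],[0,0,0]]

```text
time_s: 8.85
tool_pos: [0.5315, -0.2233, 0.1036]
tool_rot: [16.6, 89.9, -28.1]
force: [0.1, -0.3, -1.8]
grip_width: 0.0244
```

```bash
python3 - <<'E'
from h import *
import pickle
o=env.get_obs()
for n in("scene","top","wrist"):
    c=snap(n,n+"4.png"); pickle.dump(c,open(n+"4.pkl","wb"))
    tp=o["tool_pos"]; print(n,"guard",w2px(c,[tp[0],tp[1],tp[2]-.0135]),"tip",w2px(c,[tp[0],tp[1],tp[2]-.0485]))
plan([.5302,-.2233,.10],-44.8)
a=cv2.imread("pics/raw_scene4.png")[110:260,330:480];b=cv2.imread("pics/raw_top4.png")[160:260,370:470]
cv2.imwrite("pics/c4.png",np.hstack([cv2.resize(a,(400,400),interpolation=2),cv2.resize(b,(400,400),interpolation=2)]))
T=pickle.load(open("top4.pkl","rb"));S=pickle.load(open("scene4.pkl","rb"))
a=cv2.imread("pics/raw_scene4.png")[215:300,195:295];b=cv2.imread("pics/raw_top4.png")[185:270,200:300]
cv2.imwrite("pics/st4.png",np.hstack([cv2.resize(a,None,fx=4,fy=4,interpolation=2),cv2.resize(b,None,fx=4,fy=4,interpolation=2)]))
E
```

```text
scene guard (np.float64(406.4678735767078), np.float64(166.30064280348762)) tip (np.float64(404.5559233454939), np.float64(178.6128896491179))
top guard (np.float64(422.55651792950096), np.float64(213.97742899535902)) tip (np.float64(418.70258612406025), np.float64(215.7256296912875))
wrist guard (np.float64(314.83156396823523), np.float64(237.49098295265645)) tip (np.float64(315.2052922854627), np.float64(217.64513819394514))
t 9.0 pos [ 0.5313 -0.2233  0.1034] xdir [ 1.3e-03 -8.0e-04 -1.0e+00] jaw az -44.77 F [-0.23  0.45 -1.62] grip 0.0244
shift units total (tool axes) [ 0.085 -0.019 -0.02 ] world d [-0.0011  0.     -0.0034]
turn units total [ 0.0002  0.0007 -0.0002] deg [ 0.03  0.08 -0.02]
```

View pics/c4.png

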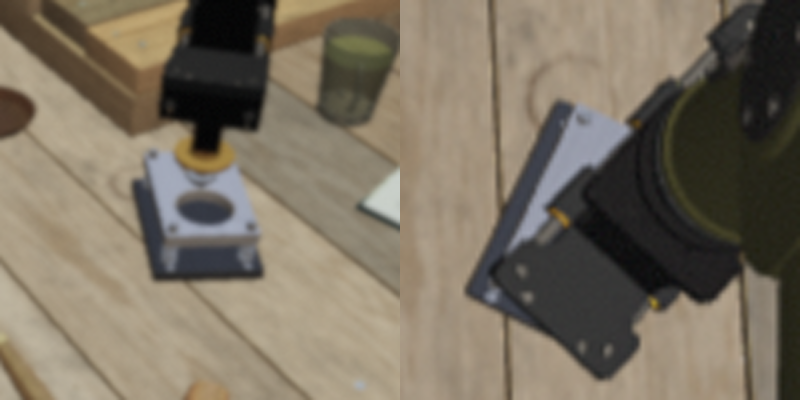

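View pics/st4.png

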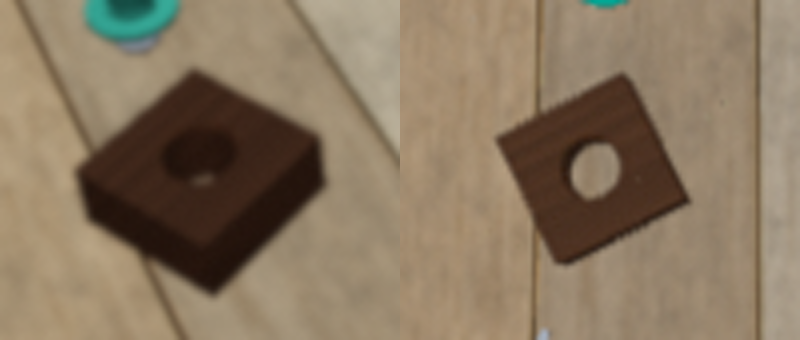

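View pics/wrist4.png

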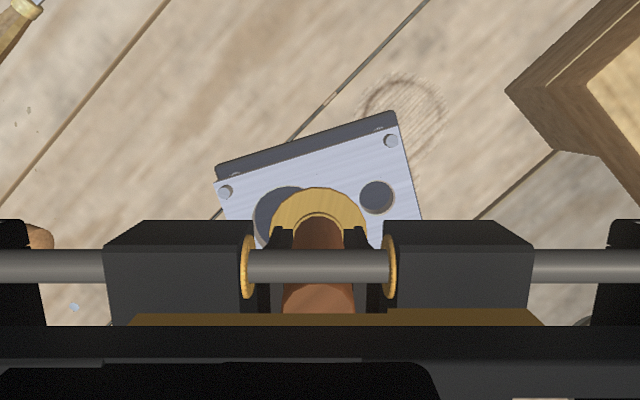

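```bash
python3 - <<'E'
from h import *
import pickle
from scipy.optimize import least_squares
c=pickle.load(open("wrist4.pkl","rb"));T=pickle.load(open("top4.pkl","rb"));S=pickle.load(open("scene4.pkl","rb"))
print("socket top",px2w(T,200+192/4-.4,185+169/4-.4,.038),"scene",px2w(S,195+199/4-.4,215+156/4-.4,.038))
f=c["frame"].astype(int)
m=((f[:,:,0]-f[:,:,2])>45)&(f[:,:,1]>95)
pts=[]
for u in range(276,364,3):
    vs=np.where(m[180:226,u])[0]
    if len(vs): pts.append((u,180+vs[0]-.5))
for v in range(196,226,3):
    us=np.where(m[v,262:376])[0]
    pts+= [(262+us[0]-.5,v),(262+us[-1]+.5,v)]
z=.1034-.0135
W=np.array([px2w(c,u,v,z)[:2] for u,v in pts])
r=least_squares(lambda p:np.hypot(*(W-p[:2]).T)-p[2],[.53,-.22,.026],loss="soft_l1",f_scale=.0005)
print("guard wrist",r.x.round(4),"resid",np.abs(r.fun).mean())
o=env.get_obs(); print("minus TCP",(r.x[:2]-o["tool_pos"][:2]).round(4))
for th in (100,115): ell(c,(360,175,400,218),lambda f:f.sum(2)/3<th,.046,"small",1)
E
```

```text
socket top [0.51326415 0.17811555 0.038     ] scene [0.51104239 0.18240956 0.038     ]
guard wrist [ 0.5335 -0.2236  0.0254] resid 0.00013509694306320034
minus TCP [ 0.0022 -0.0002]
small [376.1  197.04] [31.9 33.3] [ 0.5665 -0.2428  0.046 ]
small [376.1  197.11] [32.4 33.9] [ 0.5665 -0.2429  0.046 ]
```

Call:
drive_tool:
  increments:
    - [[0.1,-0.03,-0.02],[0,0,0]]
    - [[0.1,0,0],[0,0,0]]
    - [[0.07,0,0],[0,0,0]]
    - [[0,0,0],[0,0,0]]
    - [[0,0,0],[0,0,0]]
    - [[0,0,0],[0,0,0]]
    - [[0,0,0],[0,0,0]]

```text
time_s: 9.7
tool_pos: [0.5295, -0.2235, 0.0919]
tool_rot: [11.2, 90.0, -33.5]
force: [0.8, -0.5, -2.0]
grip_width: 0.0241
```

```bash
python3 - <<'E'
from h import *
plan([.5299,-.2236,.0855],-44.8)
c=snap("scene","s5.png",(370,120,450,220),6)
plan([.5299,-.2236,.0855],-44.8)
E
```

```text
t 9.7 pos [ 0.5295 -0.2235  0.0919] xdir [ 3.e-04 -2.e-04 -1.e+00] jaw az -44.78 F [ 0.83 -0.49 -2.  ] grip 0.0241
shift units total (tool axes) [0.16  0.005 0.009] world d [ 0.0004 -0.0001 -0.0064]
turn units total [ 0.0002  0.0002 -0.    ] deg [ 0.02  0.02 -0.  ]
t 9.75 pos [ 0.5295 -0.2235  0.0919] xdir [ 3.e-04 -2.e-04 -1.e+00] jaw az -44.78 F [ 0.49 -1.29 -0.85] grip 0.0244
shift units total (tool axes) [0.16  0.005 0.008] world d [ 0.0004 -0.0001 -0.0064]
turn units total [ 0.0002  0.0002 -0.    ] deg [ 0.02  0.02 -0.  ]
```

View pics/s5.png

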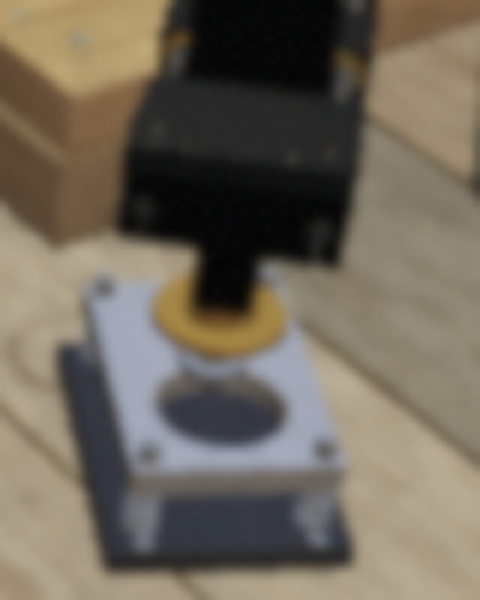

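Call:
drive_tool:
  increments:
    - [[0.04,0,0],[0,0,0]]
    - [[0.04,0,0],[0,0,0]]
    - [[0.04,0,0],[0,0,0]]
    - [[0.04,0,0],[0,0,0]]
    - [[0,0,0],[0,0,0]]
    - [[0,0,0],[0,0,0]]
    - [[0,0,0],[0,0,0]]

```text
time_s: 10.45
tool_pos: [0.5293, -0.2234, 0.0854]
tool_rot: [-142.4, 90.0, 172.8]
force: [-0.4, 0.5, -0.1]
grip_width: 0.0241
```

```bash
python3 - <<'E'
from h import *
F=[]
c=snap("scene","s6.png",(370,120,450,220),6);F.append(env.get_obs()["force"])
for i in range(3):
    env.read_camera("scene");F.append(env.get_obs()["force"])
print(np.round(F,2),np.mean(F,0))
plan([.5299,-.2236,.0855],-44.8)
a=cv2.imread("pics/raw_s5.png")[130:215,370:440];b=cv2.imread("pics/raw_s6.png")[130:215,370:440]
cv2.imwrite("pics/s56.png",np.hstack([cv2.resize(q,None,fx=5.5,fy=5.5,interpolation=2) for q in(a,b)]))
E
```

```text
[[-1.42 -0.1   1.69]
 [-1.14  0.39  1.16]
 [-1.68  0.58  0.78]
 [-1.71  0.45  0.27]] [-1.48827763  0.33030682  0.97635961]
t 10.65 pos [ 0.5293 -0.2234  0.0854] xdir [-2.e-04  0.e+00 -1.e+00] jaw az -44.78 F [-1.71  0.45  0.27] grip 0.0241
shift units total (tool axes) [-0.004  0.007  0.015] world d [ 0.0006 -0.0002  0.0001]
turn units total [ 0.0002 -0.0001  0.0001] deg [ 0.02 -0.01  0.01]
```

View pics/s56.png

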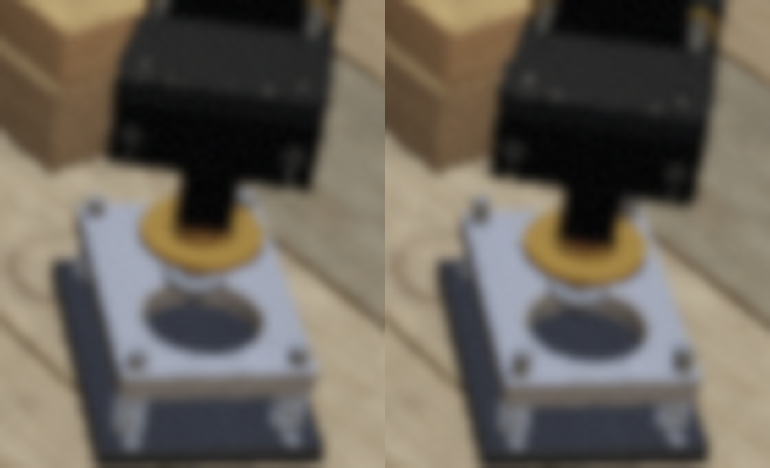

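```bash
cat > circ.py <<'E'
import numpy as np,sys
def rows(a0,a1,n,r=18.,off=45.2):
    ph=np.radians(np.linspace(a0,a1,n+1)-off)
    P=np.c_[np.cos(ph),-np.sin(ph)]*r/40
    Q=np.round(P-P[0],3); return np.round(np.diff(Q,axis=0),3).tolist()
E
python3 - <<'E'
from circ import rows
for k in range(6): print(k,rows(-28+60*k,-28+60*(k+1),10))
E
python3 - <<'E'
import sys; sys.path.insert(0,'.')
import pickle,cv2,numpy as np
from h import w2px
c=pickle.load(open("scene4.pkl","rb"))
a=cv2.imread("pics/raw_s5.png",0).astype(np.float32);b=cv2.imread("pics/raw_s6.png",0).astype(np.float32)
p=np.array(w2px(c,[.49,-.2,.046]));q=np.array(w2px(c,[.49,-.2,.041]));print("5mm ->",q-p,p)
# template: hole front rim patch
t=a[183:203,392:422]; U=8
tu=cv2.resize(t,None,fx=U,fy=U,interpolation=cv2.INTER_CUBIC); bu=cv2.resize(b[178:210,388:426],None,fx=U,fy=U,interpolation=cv2.INTER_CUBIC)
r=cv2.matchTemplate(bu,tu,cv2.TM_CCOEFF_NORMED);_,m,_,l=cv2.minMaxLoc(r);print(m,l[0]/U-4,l[1]/U-5)
E
```

```text
0 [[0.044, -0.016], [0.043, -0.02], [0.04, -0.025], [0.037, -0.029], [0.034, -0.033], [0.03, -0.036], [0.027, -0.039], [0.022, -0.041], [0.018, -0.044], [0.013, -0.045]]
1 [[0.008, -0.046], [0.004, -0.047], [-0.002, -0.047], [-0.006, -0.047], [-0.011, -0.046], [-0.016, -0.044], [-0.021, -0.043], [-0.025, -0.04], [-0.028, -0.037], [-0.033, -0.034]]
2 [[-0.036, -0.03], [-0.039, -0.027], [-0.041, -0.022], [-0.044, -0.018], [-0.045, -0.013], [-0.047, -0.008], [-0.047, -0.004], [-0.047, 0.002], [-0.046, 0.006], [-0.046, 0.011]]
3 [[-0.044, 0.016], [-0.043, 0.02], [-0.04, 0.025], [-0.037, 0.029], [-0.034, 0.033], [-0.03, 0.036], [-0.027, 0.039], [-0.022, 0.041], [-0.018, 0.044], [-0.013, 0.045]]
4 [[-0.008, 0.046], [-0.004, 0.047], [0.002, 0.047], [0.006, 0.047], [0.011, 0.046], [0.016, 0.044], [0.021, 0.043], [0.025, 0.04], [0.028, 0.037], [0.033, 0.034]]
5 [[0.036, 0.03], [0.039, 0.027], [0.041, 0.022], [0.044, 0.018], [0.045, 0.013], [0.047, 0.008], [0.047, 0.004], [0.047, -0.002], [0.046, -0.006], [0.046, -0.011]]
5mm -> [-0.28454547  1.71336988] [407.37976599 194.66565272]
0.9929097294807434 -0.125 1.375
```

Call:
drive_tool:
  increments:
    - [[0,0.044,-0.016],[0,0,0]]
    - [[0,0.043,-0.02],[0,0,0]]
    - [[0,0.04,-0.025],[0,0,0]]
    - [[0,0.037,-0.029],[0,0,0]]
    - [[0,0.034,-0.033],[0,0,0]]
    - [[0,0.03,-0.036],[0,0,0]]
    - [[0,0.027,-0.039],[0,0,0]]
    - [[0,0.022,-0.041],[0,0,0]]
    - [[0,0.018,-0.044],[0,0,0]]
    - [[0,0.013,-0.045],[0,0,0]]

```text
time_s: 11.65
tool_pos: [0.5291, -0.2058, 0.0857]
tool_rot: [11.8, 89.9, -32.9]
force: [-1.4, -3.7, 1.6]
grip_width: 0.0242
```

```bash
cat > chk.py <<'E'
from h import *
import sys
phi=float(sys.argv[1]); C=np.array([.514,-.2152]); a=np.radians(phi)
F=[]
for i in range(3):
    c=env.read_camera("scene");o=env.get_obs();F.append(o["force"])
cv2.imwrite("pics/chk%d.png"%phi,c["frame"][:,:,::-1])
F=np.mean(F,0)-[0,0,-1.6]
g0=cv2.imread("pics/raw_s5.png",0).astype(np.float32);b=cv2.cvtColor(c["frame"],cv2.COLOR_RGB2GRAY).astype(np.float32)
U=8
for box in((183,203,392,422),(192,203,395,428)):
    y0,y1,x0,x1=box
    tu=cv2.resize(g0[y0:y1,x0:x1],None,fx=U,fy=U,interpolation=2);bu=cv2.resize(b[y0-5:y1+7,x0-4:x1+4],None,fx=U,fy=U,interpolation=2)
    _,m,_,l=cv2.minMaxLoc(cv2.matchTemplate(bu,tu,cv2.TM_CCOEFF_NORMED)); print("img down mm",round((l[1]/U-5)/.343,2),"corr",round(m,3))
v=o["tool_pos"][:2]-C
print("r,phi",np.hypot(*v)*1e3,np.degrees(np.arctan2(v[1],v[0])),"F",F.round(2),"Frad",round(F[:2]@[np.cos(a),np.sin(a)],2),"d from F",round((F[2]-1.2)/.3,2))
plan([*(C+.018*np.array([np.cos(a),np.sin(a)])),.0855],-44.8,o=o)
E
python3 chk.py 32
```

```text
img down mm 5.1 corr 0.975
img down mm 4.74 corr 0.977
r,phi 17.89008301107669 34.321458728725396 F [-2.   -1.87  2.32] Frad -2.69 d from F 3.74
t 11.8 pos [ 0.5288 -0.2051  0.0854] xdir [ 1.e-04  2.e-04 -1.e+00] jaw az -44.76 F [-2.16 -1.51  0.51] grip 0.0242
shift units total (tool axes) [-0.002 -0.001  0.018] world d [ 0.0005 -0.0005  0.0001]
turn units total [ 0.0003 -0.     -0.0001] deg [ 0.04 -0.   -0.01]
```

Tracks well (about 4–5 mm down). Continue.

Call:
drive_tool:
  increments:
    - [[0,0.008,-0.044],[0,0,0]]
    - [[0,0.004,-0.045],[0,0,0]]
    - [[0,-0.002,-0.045],[0,0,0]]
    - [[0,-0.006,-0.046],[0,0,0]]
    - [[0,-0.011,-0.045],[0,0,0]]
    - [[0,-0.016,-0.044],[0,0,0]]
    - [[0,-0.021,-0.043],[0,0,0]]
    - [[0,-0.025,-0.04],[0,0,0]]
    - [[0,-0.028,-0.037],[0,0,0]]
    - [[0,-0.033,-0.034],[0,0,0]]

```text
time_s: 12.8
tool_pos: [0.5136, -0.197, 0.0856]
tool_rot: [42.2, 89.9, -2.6]
force: [1.6, -2.6, 1.4]
grip_width: 0.0244
```

```bash
python3 chk.py 92
```

```text
img down mm 5.1 corr 0.862
img down mm 4.74 corr 0.976
r,phi 18.136153032387178 93.68494848315018 F [ 1.22 -2.2   2.22] Frad -2.25 d from F 3.39
t 12.95 pos [ 0.5128 -0.1971  0.0853] xdir [-4.e-04  1.e-04 -1.e+00] jaw az -44.78 F [ 0.62 -2.29 -0.06] grip 0.0241
shift units total (tool axes) [-0.004  0.008  0.011] world d [ 0.0005 -0.0001  0.0002]
turn units total [ 0.0002 -0.0002  0.0001] deg [ 0.02 -0.02  0.01]
```

Call:
drive_tool:
  increments:
    - [[0,-0.036,-0.028],[0,0,0]]
    - [[0,-0.039,-0.026],[0,0,0]]
    - [[0,-0.041,-0.022],[0,0,0]]
    - [[0,-0.043,-0.018],[0,0,0]]
    - [[0,-0.044,-0.013],[0,0,0]]
    - [[0,-0.046,-0.008],[0,0,0]]
    - [[0,-0.046,-0.004],[0,0,0]]
    - [[0,-0.046,0.002],[0,0,0]]
    - [[0,-0.045,0.006],[0,0,0]]
    - [[0,-0.045,0.011],[0,0,0]]

```text
time_s: 13.95
tool_pos: [0.4982, -0.2061, 0.0853]
tool_rot: [126.3, 90.0, 81.5]
force: [2.8, 0.4, 0.8]
grip_width: 0.0241
```

```bash
python3 chk.py 152
```

```text
img down mm 4.01 corr 0.757
img down mm 3.64 corr 0.906
r,phi 18.18457149247204 152.1412721092711 F [ 2.09 -0.07  2.24] Frad -1.88 d from F 3.45
t 14.1 pos [ 0.4979 -0.2067  0.0853] xdir [-3.e-04 -1.e-04 -1.e+00] jaw az -44.78 F [1.82 0.08 0.68] grip 0.0242
shift units total (tool axes) [-0.005  0.002  0.004] world d [ 0.0002 -0.      0.0002]
turn units total [ 0.0002 -0.0001  0.0001] deg [ 0.02 -0.01  0.01]
```

Call:
drive_tool:
  increments:
    - [[0.003,-0.044,0.016],[0,0,0]]
    - [[0.003,-0.043,0.02],[0,0,0]]
    - [[0.003,-0.04,0.025],[0,0,0]]
    - [[0.003,-0.037,0.029],[0,0,0]]
    - [[0.003,-0.034,0.033],[0,0,0]]
    - [[0,-0.03,0.036],[0,0,0]]
    - [[0,-0.027,0.039],[0,0,0]]
    - [[0,-0.022,0.041],[0,0,0]]
    - [[0,-0.018,0.044],[0,0,0]]
    - [[0,-0.013,0.045],[0,0,0]]

```text
time_s: 15.1
tool_pos: [0.4983, -0.2243, 0.0845]
tool_rot: [-167.2, 89.9, 148.0]
force: [1.0, 3.1, 0.7]
grip_width: 0.0244
```

```bash
python3 chk.py 212
```

```text
img down mm 4.01 corr 0.896
img down mm 3.64 corr 0.984
r,phi 18.05231044368366 -147.8403917786481 F [1.46 1.73 2.27] Frad -2.15 d from F 3.58
t 15.25 pos [ 0.4987 -0.2248  0.0847] xdir [-1.e-04 -2.e-04 -1.e+00] jaw az -44.78 F [1.39 1.08 0.54] grip 0.0244
shift units total (tool axes) [-0.02   0.002 -0.001] world d [0.     0.0001 0.0008]
turn units total [0.0002 0.     0.0001] deg [0.02 0.01 0.01]
```

Call:
drive_tool:
  increments:
    - [[0,-0.008,0.046],[0,0,0]]
    - [[0,-0.004,0.047],[0,0,0]]
    - [[0,0.002,0.047],[0,0,0]]
    - [[0,0.006,0.047],[0,0,0]]
    - [[0,0.011,0.046],[0,0,0]]
    - [[0,0.016,0.044],[0,0,0]]
    - [[0,0.021,0.043],[0,0,0]]
    - [[0,0.025,0.04],[0,0,0]]
    - [[0,0.028,0.037],[0,0,0]]
    - [[0,0.033,0.034],[0,0,0]]

```text
time_s: 16.25
tool_pos: [0.5142, -0.2332, 0.0845]
tool_rot: [-136.9, 89.9, 178.3]
force: [-2.3, 2.7, 0.7]
grip_width: 0.024
```

```bash
python3 chk.py 272
```

```text
img down mm 4.01 corr 0.981
img down mm 3.64 corr 0.984
r,phi 17.995803345720866 -86.96329087373813 F [-0.92  2.41  2.6 ] Frad -2.44 d from F 4.67
t 16.4 pos [ 0.515  -0.2332  0.0848] xdir [ 5.e-04 -3.e-04 -1.e+00] jaw az -44.77 F [-1.35  1.67  1.16] grip 0.0243
shift units total (tool axes) [-0.017 -0.006 -0.005] world d [-0.0003 -0.      0.0007]
turn units total [ 0.0003  0.0003 -0.0001] deg [ 0.03  0.03 -0.01]
```

Call:
drive_tool:
  increments:
    - [[0,0.036,0.029],[0,0,0]]
    - [[0,0.039,0.026],[0,0,0]]
    - [[0,0.041,0.022],[0,0,0]]
    - [[0,0.043,0.018],[0,0,0]]
    - [[0,0.044,0.013],[0,0,0]]
    - [[0,0.046,0.008],[0,0,0]]
    - [[0,0.046,0.004],[0,0,0]]
    - [[0,0.046,-0.002],[0,0,0]]
    - [[0,0.046,-0.006],[0,0,0]]
    - [[0,0.046,-0.011],[0,0,0]]

```text
time_s: 17.4
tool_pos: [0.5296, -0.2241, 0.0848]
tool_rot: [-60.5, 90.0, -105.3]
force: [-2.8, -1.1, 1.8]
grip_width: 0.024
```

```bash
python3 chk.py 332
```

```text
img down mm 4.74 corr 0.992
img down mm 4.74 corr 0.978
r,phi 17.93731105846536 -27.157772304720744 F [-2.89  0.    2.63] Frad -2.55 d from F 4.75
t 17.55 pos [ 0.53   -0.2234  0.0848] xdir [ 5.e-04  1.e-04 -1.e+00] jaw az -44.76 F [-3.13  0.08  1.55] grip 0.0242
shift units total (tool axes) [-0.017 -0.006  0.003] world d [-0.0001 -0.0003  0.0007]
turn units total [ 0.0003  0.0001 -0.0002] deg [ 0.04  0.02 -0.02]
```

Call:
drive_tool:
  increments:
    - [[0,0.022,-0.008],[0,0,0]]
    - [[0,0,0],[0,0,0]]
    - [[-0.05,0,0],[0,0,0]]
    - [[-0.1,0,0],[0,0,0]]
    - [[-0.2,0,0],[0,0,0]]
    - [[-0.4,0,0],[0,0,0]]
    - [[-0.5,0,0],[0,0,0]]
    - [[-0.5,0,0],[0,0,0]]
    - [[-0.3,0,0],[0,0,0]]
    - [[0,0,0],[0,0,0]]

```text
time_s: 18.55
tool_pos: [0.5319, -0.2231, 0.1692]
tool_rot: [22.6, 89.7, -22.1]
force: [0.7, 0.4, -1.1]
grip_width: 0.0241
```

```bash
python3 - <<'E'
from h import *
snap("scene","s7.png",(330,60,480,240),3)
plan([.5138,.1805,.168],-44.8)
E
```

```text
t 18.6 pos [ 0.5309 -0.2229  0.1676] xdir [ 0.0023 -0.001  -1.    ] jaw az -44.77 F [-1.31  0.28 -1.55] grip 0.0242
shift units total (tool axes) [-0.02   6.859 -7.405] world d [-1.710e-02  4.034e-01  4.000e-04]
turn units total [ 0.0003  0.0011 -0.0004] deg [ 0.03  0.13 -0.05]
```

View pics/s7.png

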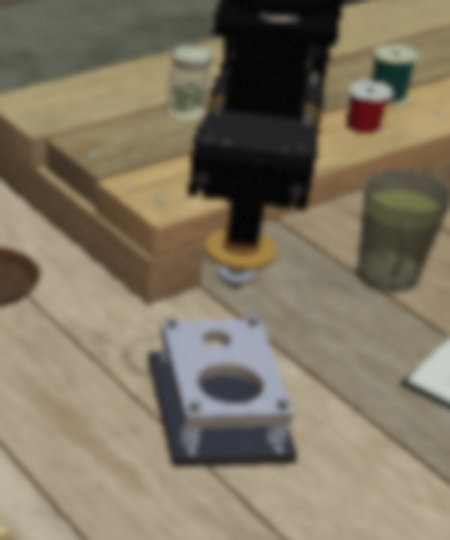

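Call:
drive_tool:
  increments:
    - [[0,0.3,-0.32],[0,0,0]]
    - [[0,0.7,-0.76],[0,0,0]]
    - [[0,0.77,-0.83],[0,0,0]]
    - [[0,0.77,-0.83],[0,0,0]]
    - [[0,0.77,-0.83],[0,0,0]]
    - [[0,0.77,-0.83],[0,0,0]]
    - [[0,0.77,-0.83],[0,0,0]]
    - [[0,0.77,-0.83],[0,0,0]]
    - [[0,0.7,-0.76],[0,0,0]]
    - [[0,0.55,-0.6],[0,0,0]]

```text
time_s: 19.6
tool_pos: [0.5105, 0.1856, 0.1657]
tool_rot: [-156.9, 89.9, 158.5]
force: [0.1, -0.2, -0.9]
grip_width: 0.0241
```

Call:
drive_tool:
  increments:
    - [[0.4,0,0],[0,0,0]]
    - [[0.4,0,0],[0,0,0]]
    - [[0.3,0,0],[0,0,0]]
    - [[0.2,0,0],[0,0,0]]
    - [[0,0,0],[0,0,0]]
    - [[0,0,0],[0,0,0]]
    - [[0,0,0],[0,0,0]]
    - [[0,0,0],[0,0,0]]

```text
time_s: 20.4
tool_pos: [0.5135, 0.1814, 0.1154]
tool_rot: [50.4, 89.9, 5.6]
force: [0.0, 0.1, -1.4]
grip_width: 0.0241
```

```bash
python3 - <<'E'
from h import *
c=snap("wrist","w8.png")
plan([.5138,.1813,.0565],-44.8)
a=cv2.imread("pics/raw_w8.png")
s=snap("scene","s8.png")
b=cv2.imread("pics/raw_s8.png")
cv2.imwrite("pics/c8.png",np.hstack([cv2.resize(a[100:260,220:420],(450,360),interpolation=2),cv2.resize(b[170:300,190:300],(305,360),interpolation=2)]))
E
```

```text
t 20.45 pos [0.5134 0.1814 0.1154] xdir [ 1.2e-03  1.0e-04 -1.0e+00] jaw az -44.8 F [-0.46 -0.05 -1.6 ] grip 0.0237
shift units total (tool axes) [1.472 0.005 0.007] world d [ 0.0004 -0.0001 -0.0589]
turn units total [ 0.      0.0004 -0.0004] deg [ 0.    0.04 -0.05]
```

View pics/c8.png

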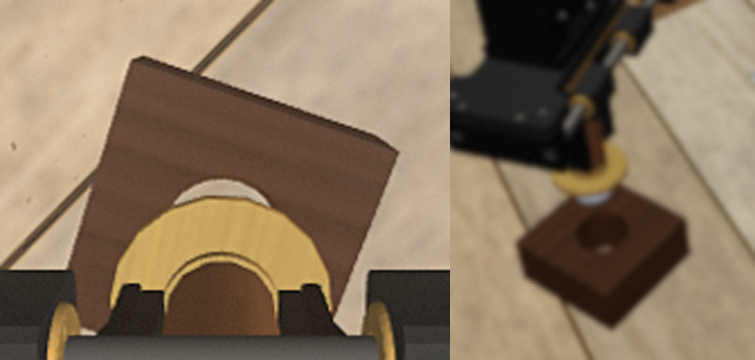

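Call:
drive_tool:
  increments:
    - [[0.2,0,0],[0,0,0]]
    - [[0.2,0,0],[0,0,0]]
    - [[0.2,0,0],[0,0,0]]
    - [[0.2,0,0],[0,0,0]]
    - [[0.2,0,0],[0,0,0]]
    - [[0.2,0,0],[0,0,0]]
    - [[0.1,0,0],[0,0,0]]
    - [[0,0,0],[0,0,0]]
    - [[0,0,0],[0,0,0]]
    - [[0,0,0],[0,0,0]]

```text
time_s: 21.5
tool_pos: [0.5133, 0.1815, 0.0631]
tool_rot: [53.4, 90.0, 8.7]
force: [-0.4, -0.4, -1.0]
grip_width: 0.0241
```

```bash
python3 - <<'E'
from h import *
plan([.5138,.1813,.0565],-44.8)
E
```

```text
t 21.5 pos [0.5133 0.1815 0.0631] xdir [ 8.e-04  1.e-04 -1.e+00] jaw az -44.78 F [-0.43 -0.42 -0.96] grip 0.0241
shift units total (tool axes) [0.166 0.005 0.012] world d [ 0.0005 -0.0002 -0.0066]
turn units total [ 0.0002  0.0002 -0.0003] deg [ 0.02  0.03 -0.04]
```

Call:
drive_tool:
  increments:
    - [[0.05,0,0],[0,0,0]]
    - [[0.05,0,0],[0,0,0]]
    - [[0.04,0,0],[0,0,0]]
    - [[0.02,0,0],[0,0,0]]
    - [[0,0,0],[0,0,0]]
    - [[0,0,0],[0,0,0]]
    - [[0,0,0],[0,0,0]]

```text
time_s: 22.2
tool_pos: [0.5129, 0.1813, 0.0565]
tool_rot: [-60.6, 90.0, -105.3]
force: [-2.0, -1.7, 2.8]
grip_width: 0.0243
```

```bash
python3 - <<'E'
from h import *
plan([.5138,.1813,.0565],-44.8)
F=[]
for i in range(3): env.read_camera("top");F.append(env.get_obs()["force"][2])
print(F)
E
```

```text
t 22.2 pos [0.5129 0.1813 0.0565] xdir [-1.e-04 -3.e-04 -1.e+00] jaw az -44.78 F [-2.   -1.66  2.76] grip 0.0243
shift units total (tool axes) [-0.     0.017  0.015] world d [0.0009 0.     0.    ]
turn units total [0.0002 0.0001 0.0001] deg [0.02 0.01 0.02]
[np.float64(2.426888848596426), np.float64(2.5988807126408293), np.float64(3.9221985846346743)]
```

Call:
drive_tool:
  increments:
    - [[0,0,0],[0,0,0]]
    - [[0,0,0],[0,0,0]]
    - [[0,0,0],[0,0,0]]
    - [[0,0,0],[0,0,0]]
    - [[0,0,0],[0,0,0]]
    - [[0,0,0],[0,0,0]]
    - [[0,0,0],[0,0,0]]
    - [[0,0,0],[0,0,0]]
  hand: 1

```text
time_s: 23.15
tool_pos: [0.5129, 0.1813, 0.0563]
tool_rot: [-54.7, 90.0, -99.4]
force: [-0.7, -0.1, 0.1]
grip_width: 0.0802
```

```bash
python3 - <<'E'
from h import *
plan([.5138,.1813,.0565],-44.8)
E
```

```text
t 23.15 pos [0.5129 0.1813 0.0563] xdir [-0.e+00 -1.e-04 -1.e+00] jaw az -44.78 F [-0.73 -0.13  0.11] grip 0.0802
shift units total (tool axes) [-0.005  0.015  0.015] world d [0.0009 0.     0.0002]
turn units total [0.0002 0.     0.    ] deg [0.02 0.   0.  ]
```

Call:
drive_tool:
  increments:
    - [[-0.2,0,0],[0,0,0]]
    - [[-0.4,0,0],[0,0,0]]
    - [[-0.5,0,0],[0,0,0]]
    - [[-0.5,0,0],[0,0,0]]
    - [[-0.5,0,0],[0,0,0]]
    - [[-0.5,0,0],[0,0,0]]
    - [[-0.5,0,0],[0,0,0]]
    - [[-0.5,0,0],[0,0,0]]
    - [[0,0,0],[0,0,0]]
    - [[0,0,0],[0,0,0]]

```text
time_s: 24.15
tool_pos: [0.5132, 0.1815, 0.2013]
tool_rot: [44.2, 89.9, -0.6]
force: [0.3, -0.4, 0.1]
grip_width: 0.0867
```

```bash
python3 - <<'E'
from h import *
plan([.5138,.1813,.2],-44.8)
snap("wrist","w9.png");snap("scene","s9.png")
a=cv2.imread("pics/raw_w9.png");b=cv2.imread("pics/raw_s9.png")
cv2.imwrite("pics/c9.png",np.hstack([cv2.resize(a[60:260,220:420],(400,400),interpolation=2),cv2.resize(b[170:300,190:320],(400,400),interpolation=2)]))
E
```

```text
t 24.15 pos [0.5132 0.1815 0.2013] xdir [ 0.0018 -0.     -1.    ] jaw az -44.77 F [ 0.32 -0.45  0.11] grip 0.0867
shift units total (tool axes) [0.033 0.006 0.014] world d [ 0.0006 -0.0002 -0.0013]
turn units total [ 0.0003  0.0006 -0.0006] deg [ 0.03  0.07 -0.07]
```

View pics/c9.png

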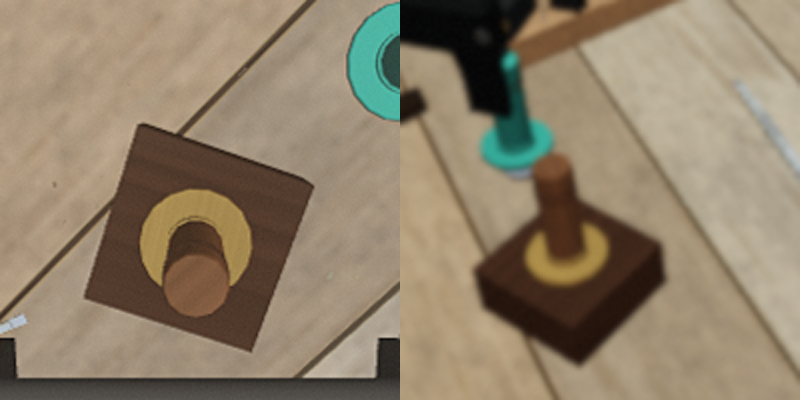

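The views show the tool upright, with its guard flat on the stand and the gripper clear of it.

```bash
python3 - <<'E'
from h import *
print(env.sign_off())
E
```

```text
the job is handed in; nothing more can be done
None
```

The deburring is done and handed in at about 24 s. I took the wooden-handled tool from its stand and set it on the wide hole's edge on the side towards the small hole. I ran one full counter-clockwise circle with about 4° of overlap, lifted off there, and put the tool back in its stand.

**Plate depth:** I stopped at the start, every 60° and the end to check it.
- **By force:** the plate was about 3.4–4.8 mm down.
- **By camera:** it was about 3.6–5.1 mm down. The two disagreed by up to about 1.7 mm, but both stayed well short of the 12 mm stop. I did not measure the depth between those points.

**Upright and radius:** at those stops the gripper stayed vertical, and its radius around my estimated hole centre was 17.9–18.2 mm (17.4 mm at the start). That centre is good to about 1 mm, because the cameras differed by 1–4 mm.

**Last checks:** the plate was back at rest after lift-off. The tool is upright with its guard flat on the stand. The gripper came down to the same height as at pick-up, with a clear contact force before I released it. The gripper is open and well above the tool. No check failed.

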